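# Feel for the empty tray cell, then stand the brass sleeve in it

### The job

One of the three large front cells of the blue assortment tray is empty. First touch its bottom with your bare fingertips to make sure nothing is in it, then pick up the brass sleeve and stand it upright in that cell, lowering it right down to the bottom before letting go. Leave the two steel rings lying in their cells.

Things in the scene. Friction and masses are not known exactly. Their poses are not given: they have to be found in the camera images.
- empty_cell: Rigid bottom of the empty cell, 70 mm square inside. Origin: its centre on the upper face, 6 mm above the bench; x, y along the walls (4 mm thick, tops 18 mm above origin). Fixed blue tray, 132 (x) by 226 mm (y): front row (-x, nearest the robot) of three such cells side by side along y, 74 mm apart, any of them the empty one; behind (+x) cork blocks with pins, at most 28 mm above the bench.
- brass_center (a point): Brass sleeve (plain closed cylinder) with two copper bands, 36 mm diameter, 84 mm high, about 0.4 kg, upright on the bench to the left (+y) of the tray. Point: its centre, 42 mm above its underside, z along its axis. Two sleeves of the same size, dark steel and dark wood, stand at least 90 mm away (centre to centre), and a roll of brown tape farther off: not needed.
- ring1_center (a point): Bright steel ring lying flat in one of the other two front cells, 42 mm outer and 22 mm inner diameter, 22 mm high, so its top is 26 mm above the bench, just above the tray walls. The point is its centre, 11 mm above its underside. It is to be left in its cell.
- ring2_center (a point): Bright steel ring lying flat in one of the other two front cells, 42 mm outer and 22 mm inner diameter, 22 mm high, so its top is 26 mm above the bench, just above the tray walls. The point is its centre, 11 mm above its underside. It is to be left in its cell.

How it is judged:
On the way, in this order (a step that is already met when the one before it is completed fails the run):
1. the fingers touch the bottom of the empty cell (contact force between the fingers and empty_cell above 0.5 N), for 0.05 s.
2. the brass sleeve, still held by the fingers, is lowered upright into the empty cell to within 10 mm of its bottom (horizontal distance between brass_center and empty_cell below 0.025 m and z of brass_center in the frame of empty_cell below 0.052 m and angle between brass_center's own z axis and vertical below 0.2 rad and contact force between the fingers and brass above 0.5 N), for 0.05 s.
At the end, for the whole second after the job is handed in: The brass sleeve stands released, still and upright (within 10 degrees) on the bottom of the once empty cell (its centre 37 to 46 mm above that bottom, within 25 mm of the middle of the cell), and both steel rings lie within 25 mm of where they were (horizontal distance between brass_center and empty_cell below 0.025 m and z of brass_center in the frame of empty_cell between 0.037 and 0.046 m and angle between brass_center's own z axis and vertical below 0.17 rad and linear speed of brass below 0.02 m/s and contact force between the fingers and brass below 0.1 N and distance of each of ring1_center, ring2_center from where it was at the start of the episode below 0.025 m); the robot touches nothing.
It fails at once if a steel ring is taken or knocked out of its cell (moved more than 25 mm) (distance of any of ring1_center, ring2_center from where it was at the start of the episode above 0.025 m).
It also fails if it takes over 48 s, if anything falls off the work surface, if the arm or the gripper's body presses on something with over 40 N, if the wrist force passes 120 N, or if a joint passes its speed limit or range.

### The arm

A 7-joint arm with a two-finger parallel gripper is mounted at the origin on the work surface. World frame = base frame: x ahead of the robot, y to its left, z up, the work surface at z = 0. Lengths are in m, angles in rad, forces in N, time in s.
With the tool pointing down it reaches from about 0.4 to 0.9 m from the base axis. Payload 5.5 kg.
Tool frame: the origin (TCP) lies at the very end of the fingers, on their centre line; the grasp point (between the pads) lies 19 mm behind it (ctrl.grasp_offset is the distance from the TCP to the grasp point, in m); z points along the fingers, y is the direction in which the jaws open and shut (so a half turn about z gives the same grasp; the last joint's range is limited). The gripper opens to 85 mm and grips with 20 to 120 N. Pads are 22 mm wide; open, the fingers measure 114 mm over their backs; the gripper's body (76 mm by 85 mm) begins 54 mm behind the grasp point. The pads swing forward as they close: fully open they stand 13 mm farther back than shut.
Start: joints at [-0.921, 0.501, -0.427, 1.55, 0.221, 1.138, -0.21], TCP at [0.245, 0.602, 0.199] pointing down, gripper open.
Joint ranges: [-2.88, 2.88], [-0.31, 2.03], [-1.54, 1.56], [0.2, 2.42], [-1.41, 4.55], [0.19, 2.02], [-2.57, 2.57]. Speed limits (rad/s): [2.57, 2.57, 3.14, 3.14, 3.14, 3.14, 3.14].

### API

Orientations are given as a unit quaternion [x, y, z, w].
In Python, from bench import ctrl gives the robot as it stands. The module is installed in compiled form; this text tells all that it offers.
- The arm moves only by the shell command python3 -m pendant 'ROWS' [OPENING]. ROWS is JSON, a list of rows, each a list of 2 entries, a list of its own where there are three numbers: the shift along the tool's x, y, z in cm, then the turn, a rotation vector about the tool's x, y, z in degrees. A call has exactly 5 rows; each row is the pose to reach, as a shift and turn from the pose commanded when the call began, along the tool's axes at that moment; what a row does not reach only later rows make up. A row lasts 1/8 s, in which the tool goes at most 62.5 mm and 10.7 degrees, less where a joint would pass 70% of its speed; a pose out of reach is approached as far as the arm can. A call with a gripper value outside its range is refused whole. OPENING is the closure, from 0 (fully open) to 1 (shut), set as the call begins (- or left out, the last holds). The fingers move at their own pace and stop on an object; the grip force is fixed at half the most. Time passes only in rows, so rows that repeat a pose let the fingers close, or fill a call up. It gives the time, the measured TCP pose, the force and the opening at its end, in the units of the state.
- ctrl.observe(): the state, without advancing time (a new reading comes with each control period).
- ctrl.capture(name): name is "scene" or "top" or "wrist"; returns a dict with "pixels" (384x512x3 uint8, blue, green, red), "z_map" (384x512 float32, m along the optical axis (not along the pixel's ray), 0 where there is no reading), "mtx" (3x3 intrinsics, pixels), "camera_from_world" (4x4, takes a point from world to camera coordinates). Camera axes: x right, y up, looking along -z (the intrinsics and any distortion apply to the point x, -y, -z); pixel columns grow to the right and rows downward; lengths in m; the calibration is good to about 2 mm. The wrist camera is an equidistant fisheye: a pixel r from the principal point sees the ray r / f radians off the axis. A picture is of the moment at which its call begins.
- ctrl.job_done(): hands the job in, once; it reports no verdict.
Trained networks look in a picture, given as the dict that the camera call returned (one of the last four; its "shot" number tells which), for a name from the list of things; names that differ only in an ending like _2 or _b are one class to them, and where a whole thing is asked for, a point or a joint stands for the part that bears it (a point fixed in the world has none). Each returns a list of dicts, best first, with "score" (0 to 1); they miss things now and then, are a little off and sometimes report something else, mostly with a low value. They report only what shows in the picture. A call takes as long as a camera call.
- ctrl.boxes_of(query, picture): "location" ([x, y, z] in m, in world coordinates, good to about 4 mm: the middle of the surface that is visible of it).
The state is a dict: "time_s": time; "q": joint angles; "dq": joint speeds; "joint_efforts": joint torques, N m; "eef_pos": TCP position; "tool_rot": TCP orientation; "force": force on the tool from outside, world axes, zero at the start; "wrist_torque": the same for the moment, N m; "opening": finger opening in m.
Only numpy, scipy, OpenCV 4.12 (cv2) and the standard library are available. Lean on these libraries where they do the work, as an engineer would, in place of code of your own. Each camera call takes 0.05 s, during which the arm holds its last target. There are 200 camera calls.

## Working session

There is one attempt and no reset: what is moved stays moved. The work goes in short steps, Python scripts to look and compute and a shell command to move; the robot and the scene stay as the last step left them, time stands still between calls to the robot, and variables do not carry over. Pictures are saved under pics/ and viewed, about 8 in all and at most 12, crops included, and the job is handed in when it is done.

```bash
mkdir -p pics; cat > h.py <<'E'
import numpy as np, cv2
from bench import ctrl
from scipy.spatial.transform import Rotation as R
def world(p,stepmask=None):
    z=p["z_map"]; K=p["mtx"]; v,u=np.mgrid[:z.shape[0],:z.shape[1]]
    c=np.stack([(u-K[0,2])/K[0,0]*z,-(v-K[1,2])/K[1,1]*z,-z,np.ones_like(z)],-1)
    return (c@np.linalg.inv(p["camera_from_world"]).T)[...,:3]
def to_tool(w,s=None):
    s=s or ctrl.observe(); return R.from_quat(s["tool_rot"]).inv().apply(np.array(w)-s["eef_pos"])*100
E
python3 - <<'E'
from h import *
np.set_printoptions(precision=4,suppress=True)
s=ctrl.observe(); print(s["time_s"],s["eef_pos"],R.from_quat(s["tool_rot"]).as_matrix(),s["opening"],s["force"])
for n in ["top","scene"]:
    p=ctrl.capture(n); cv2.imwrite(f"pics/{n}0.png",p["pixels"]); np.save(f"{n}0.npy",world(p))
    for q in ["empty_cell","brass_center","ring1_center"]:
        print(n,q,[(np.round(d["location"],4).tolist(),round(d["score"],2)) for d in ctrl.boxes_of(q,p)[:4]])
E
```

```text
0.0 [0.245  0.6013 0.1977] [[-0.9262  0.3771 -0.0008]
 [ 0.3771  0.9262 -0.0017]
 [ 0.0001 -0.0019 -1.    ]] 0.0854504983151784 [-0.0372  0.0164  0.8009]
top empty_cell [([0.5293, -0.1019, 0.0048], 0.9)]
top brass_center [([0.5148, 0.1793, 0.0859], 0.9)]
top ring1_center [([0.5129, -0.1743, 0.0252], 0.8)]
scene empty_cell [([0.5264, -0.1104, 0.005], 0.87)]
scene brass_center []
scene ring1_center []
```

View pics/top0.png

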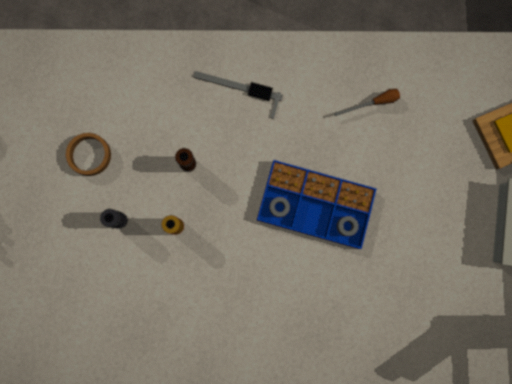

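View pics/scene0.png

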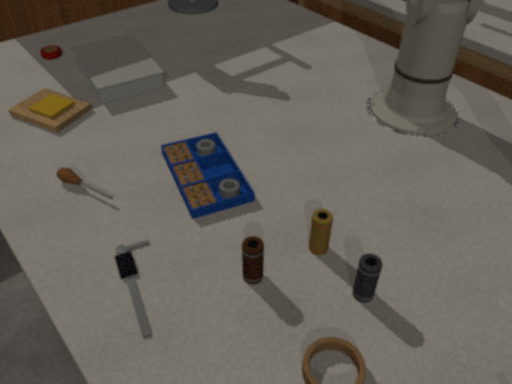

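The top view shows the tray at (317,205), turned about 15°. Its middle front cell (310,217) is empty, with rings at (280,206) and (348,226). The brass sleeve is at (172,225), dark steel at (113,218) and wood at (185,160). The scene view agrees.

```bash
python3 - <<'E'
from h import *
np.set_printoptions(precision=4,suppress=True)
im=cv2.imread("pics/top0.png"); W=np.load("top0.npy")
hsv=cv2.cvtColor(im,cv2.COLOR_BGR2HSV)
b=(hsv[...,0]>100)&(hsv[...,0]<130)&(hsv[...,1]>150); b[:, :230]=0;b[:,400:]=0
print("blue n",b.sum(),"z pct",np.percentile(W[b][:,2],[5,50,95]))
# whole tray outline: ray-intersect with plane z=.024 ~ use depth points
v,u=np.where(b); r=cv2.minAreaRect((W[b][:,:2]*1000).astype(np.float32)); print("tray rect mm",r)
print("walls rect",cv2.minAreaRect((W[b&(W[...,2]>.018)][:,:2]*1000).astype(np.float32)))
fl=b&(W[...,2]<.010)
n,l,st,c=cv2.connectedComponentsWithStats(fl.astype(np.uint8))
for i in range(1,n):
    if st[i,4]>60:
        P=W[l==i]; print("floor",st[i],P.mean(0),cv2.minAreaRect((P[:,:2]*1000).astype(np.float32)))
for nm,(x0,x1,y0,y1) in dict(brass=(155,190,210,240),steel=(98,130,205,232),wood=(170,200,145,175)).items():
    P=W[y0:y1,x0:x1].reshape(-1,3); t=P[P[:,2]>.078]; print(nm,len(t),t.mean(0),cv2.minEnclosingCircle((t[:,:2]*1000).astype(np.float32)))
for nm,(x,y) in dict(r1=(280,206),r2=(348,226)).items():
    P=W[y-14:y+15,x-14:x+15]; m=(hsv[y-14:y+15,x-14:x+15,1]<110); t=P[m]; print(nm,m.sum(),cv2.minEnclosingCircle((t[:,:2]*1000).astype(np.float32)),np.median(t[:,2]))
S=np.load("scene0.npy"); P=S[205:258,305:338].reshape(-1,3); t=P[P[:,2]>.02];tt=P[P[:,2]>.08]; print("scene brass",t.mean(0),tt.mean(0),cv2.minEnclosingCircle((tt[:,:2]*1000).astype(np.float32)))
E
```

```text
blue n 3493 z pct [0.0013 0.0056 0.0248]
tray rect mm ((625.0253295898438, -103.36656188964844), (272.94793701171875, 354.6419372558594), 83.4457015991211)
walls rect ((528.096923828125, -92.6533203125), (246.91139221191406, 198.6695098876953), 74.86509704589844)
floor [259 187  40  40 720] [ 0.5546 -0.0339  0.0037] ((554.3969116210938, -34.564327239990234), (69.71712493896484, 68.94025421142578), 74.38439178466797)
floor [ 293  196   40   41 1056] [ 0.5338 -0.1066  0.0057] ((533.677001953125, -106.32023620605469), (68.8550033569336, 69.52206420898438), 74.49201202392578)
floor [328 206  39  40 685] [ 0.5138 -0.1781  0.0039] ((513.5435791015625, -178.6622314453125), (68.09126281738281, 68.96957397460938), 73.91172790527344)
brass 273 [0.5134 0.1812 0.101 ] ((491.92767333984375, 126.9856948852539), 79.43706512451172)
steel 280 [0.526  0.2984 0.0972] ((498.71185302734375, 185.61036682128906), 137.49427795410156)
wood 256 [0.6441 0.1575 0.0985] ((562.937255859375, 111.18846130371094), 114.67807006835938)
r1 264 ((516.1386108398438, -0.1554737091064453), 73.76033020019531) 0.024942390808558368
r2 286 ((489.51416015625, -75.83943939208984), 130.7223663330078) 0.024753041011389698
scene brass [0.5263 0.1909 0.0682] [0.5283 0.1924 0.099 ] ((737.798095703125, 364.3370666503906), 306.448486328125)
```

```bash
python3 - <<'E'
from h import *
np.set_printoptions(precision=3,suppress=True)
W=np.load("top0.npy");S=np.load("scene0.npy")
P=W[205:245,150:195].reshape(-1,3); t=P[(P[:,2]>.08)&(P[:,2]<.09)]
print("top",len(t),cv2.minAreaRect((t[:,:2]*1000).astype(np.float32)),np.median(t,0))
P=S[205:258,305:338].reshape(-1,3); t=P[(P[:,2]>.08)&(P[:,2]<.09)&(abs(P[:,0]-.515)<.05)]
print("scene",len(t),cv2.minAreaRect((t[:,:2]*1000).astype(np.float32)),np.median(t,0))
print("shift cm to cell at z .06:",to_tool([.534,-.1065,.06]),"brass z.2",to_tool([.514,.18,.2]))
E
```

```text
top 262 ((514.26123046875, 183.5994110107422), (34.66908645629883, 33.211883544921875), 88.19917297363281) [0.515 0.183 0.084]
scene 265 ((515.9242553710938, 182.07550048828125), (35.244285583496094, 34.58123016357422), 10.958796501159668) [0.517 0.183 0.084]
shift cm to cell at z .06: [-53.477 -54.707  13.865] brass z.2 [-40.817 -28.931  -0.141]
```

```bash
python3 -m pendant '[[[-3,-3,0],[0,0,0]],[[-7,-7.2,0],[0,0,0]],[[-11,-11.3,0],[0,0,0]],[[-15,-15.4,0],[0,0,0]],[[-19,-19.5,0],[0,0,0]]]' 1 && python3 -m pendant '[[[-4,-4.1,0],[0,0,0]],[[-8,-8.2,0],[0,0,0]],[[-12,-12.3,0],[0,0,0]],[[-16,-16.4,0],[0,0,0]],[[-20,-20.4,0],[0,0,0]]]' && python3 -m pendant '[[[-4,-4.1,1],[0,0,0]],[[-8,-8.2,3],[0,0,0]],[[-12,-12.2,6],[0,0,0]],[[-14.5,-14.8,9],[0,0,0]],[[-14.5,-14.8,11],[0,0,0]]]'
python3 - <<'E'
from h import *
np.set_printoptions(precision=3,suppress=True)
s=ctrl.observe();print(s["q"],s["opening"],to_tool([.534,-.1065,.03]),to_tool([.515,.183,.2]))
p=ctrl.capture("wrist");cv2.imwrite("pics/w1.png",p["pixels"])
for n in ["top","scene"]:
    p=ctrl.capture(n)
    print(n,[(np.round(d["location"],4).tolist(),round(d["score"],2)) for d in ctrl.boxes_of("empty_cell",p)[:2]])
E
```

```text
time_s: 1.02
eef_pos: [0.3483, 0.348, 0.199]
tool_rot: [0.192, 0.981, 0.0, 0.0]
force: [1.2, 0.2, 0.4]
opening: 0.0
time_s: 1.65
eef_pos: [0.4565, 0.0837, 0.1992]
tool_rot: [0.192, 0.981, 0.0, 0.001]
force: [0.3, 0.7, -0.0]
opening: 0.0
time_s: 2.28
eef_pos: [0.5344, -0.1108, 0.0872]
tool_rot: [0.195, 0.981, -0.001, -0.0]
force: [0.1, 0.6, 0.7]
opening: 0.0001
[ 0.167  0.424 -0.017  1.919  0.012  0.799  1.322] 8.287456142411762e-05 [0.199 0.391 5.723] [ 13.026  26.382 -11.325]
top [([0.5173, -0.0943, 0.0021], 0.79)]
scene [([0.5271, -0.1107, 0.0033], 0.6)]
```

View pics/w1.png

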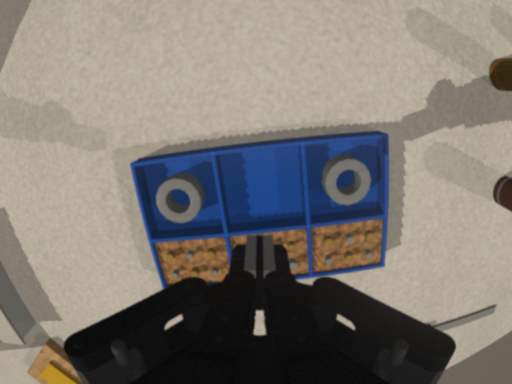

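The wrist view shows the empty cell at (262,185), with nothing in it, between the rings at (180,198) and (347,180). The shut fingertips are at (258,240), high above it. Next I'll descend.

```bash
python3 -m pendant '[[[0.2,0.4,1.5],[0,0,0]],[[0.2,0.4,3.5],[0,0,0]],[[0.2,0.4,5],[0,0,0]],[[0.2,0.4,6],[0,0,0]],[[0.2,0.4,6.3],[0,0,0]]]' && python3 -m pendant '[[[0,0,0.3],[0,0,0]],[[0,0,0.6],[0,0,0]],[[0,0,0.9],[0,0,0]],[[0,0,1.2],[0,0,0]],[[0,0,1.4],[0,0,0]]]'
```

```text
time_s: 3.15
eef_pos: [0.5336, -0.1017, 0.025]
tool_rot: [0.192, 0.981, 0.0, -0.0]
force: [0.4, 0.7, 0.6]
opening: -0.0
time_s: 3.78
eef_pos: [0.5339, -0.1019, 0.0115]
tool_rot: [0.192, 0.981, 0.0, -0.0]
force: [0.6, -0.5, -0.2]
opening: -0.0001
```

```bash
python3 -m pendant '[[[0,0,0.15],[0,0,0]],[[0,0,0.3],[0,0,0]],[[0,0,0.45],[0,0,0]],[[0,0,0.6],[0,0,0]],[[0,0,0.65],[0,0,0]]]'
```

```text
time_s: 4.4
eef_pos: [0.5339, -0.1019, 0.0051]
tool_rot: [0.192, 0.981, 0.0, -0.0]
force: [0.2, -0.3, 0.6]
opening: -0.0002
```

```bash
python3 -m pendant '[[[0,0,0.05],[0,0,0]],[[0,0,0.1],[0,0,0]],[[0,0,0.15],[0,0,0]],[[0,0,0.2],[0,0,0]],[[0,0,0.2],[0,0,0]]]'
```

```text
time_s: 5.03
eef_pos: [0.534, -0.1019, 0.0032]
tool_rot: [0.192, 0.981, 0.0, -0.0]
force: [0.2, -0.4, -1.1]
opening: 0.0003
```

```bash
python3 -m pendant '[[[0,0,0.05],[0,0,0]],[[0,0,0.1],[0,0,0]],[[0,0,0.15],[0,0,0]],[[0,0,0.2],[0,0,0]],[[0,0,0.2],[0,0,0]]]'
```

```text
time_s: 5.65
eef_pos: [0.5339, -0.1019, 0.0011]
tool_rot: [0.192, 0.981, 0.0, -0.0]
force: [0.1, 0.2, 0.7]
opening: -0.0001
```

```bash
python3 - <<'E'
from h import *
np.set_printoptions(precision=4,suppress=True)
s=ctrl.observe();print(s["eef_pos"],s["opening"],s["force"],s["wrist_torque"])
a=ctrl.capture("scene")["pixels"][120:250,140:300];b=ctrl.capture("wrist")["pixels"]
cv2.imwrite("pics/c2.png",np.hstack([cv2.resize(a,(472,384)),b[:,100:420]]))
E
```

```text
[ 0.5339 -0.1019  0.0011] -5.4928312429065956e-05 [0.0574 0.246  0.7006] [-0.0211 -0.0054  0.0326]
```

View pics/c2.png

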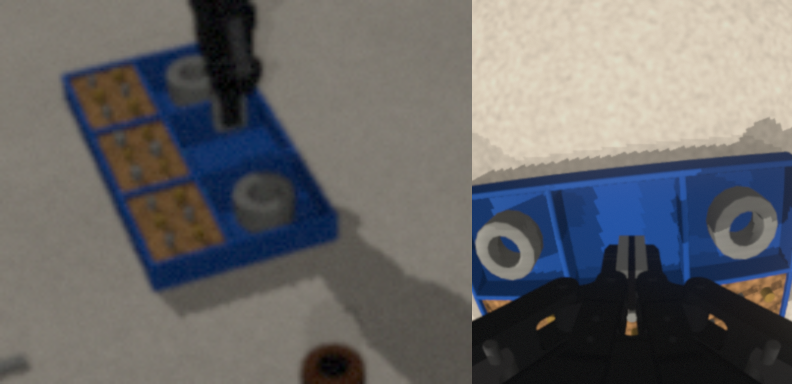

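The shut tips (crop px (230,120) in the scene view, (632,240) in the wrist view) are inside the empty cell, but they don't look or feel in contact. The reported z seems biased, so I'll keep feeling downward gently.

```bash
python3 -m pendant '[[[0,0,0.05],[0,0,0]],[[0,0,0.1],[0,0,0]],[[0,0,0.15],[0,0,0]],[[0,0,0.2],[0,0,0]],[[0,0,0.2],[0,0,0]]]'
```

```text
time_s: 6.38
eef_pos: [0.5339, -0.1019, -0.0009]
tool_rot: [0.192, 0.981, 0.0, -0.0]
force: [-0.1, 0.1, -0.4]
opening: 0.0001
```

```bash
python3 -m pendant '[[[0,0,0.05],[0,0,0]],[[0,0,0.1],[0,0,0]],[[0,0,0.15],[0,0,0]],[[0,0,0.2],[0,0,0]],[[0,0,0.2],[0,0,0]]]'; python3 -c "
from h import *
p=ctrl.capture('scene');W=world(p);np.set_printoptions(precision=4,suppress=True)
m=(np.hypot(W[...,0]-.534,W[...,1]+.105)<.035)
im=p['pixels'].astype(int); g=m&(np.ptp(im,axis=2)<40)
P=W[g];print(len(P),np.sort(P[:,2])[:40:4],np.median(P[P[:,2]<.03],0))
"
```

```text
time_s: 7.0
eef_pos: [0.5339, -0.1019, -0.0029]
tool_rot: [0.192, 0.981, 0.0, -0.0]
force: [-0.3, -0.8, 0.4]
opening: 0.0
669 [0.0041 0.0061 0.0076 0.0314 0.0331 0.0349 0.0364 0.0385 0.0403 0.0408] [ 0.5253 -0.1213  0.0061]
```

```bash
python3 -c "
from h import *
np.set_printoptions(precision=4,suppress=True,linewidth=150)
S0=np.load('scene0.npy')
p=ctrl.capture('scene');W=world(p)
d=np.linalg.norm(W-S0,axis=2)>.012
for v in range(150,172):
    u=np.where(d[v,195:250])[0]+195
    if len(u): print(v,u.min(),u.max(),W[v,u].mean(0),W[v,u][:,2].min())
cv2.imwrite('pics/c3.png',cv2.resize(p['pixels'][110:190,170:270],(800,600),interpolation=cv2.INTER_CUBIC))
"
```

```text
150 211 226 [ 0.5544 -0.0658  0.0955] 0.07546124887365302
151 211 226 [ 0.5521 -0.0693  0.0898] 0.0634911211968543
152 211 245 [ 0.575  -0.0368  0.1179] 0.06176612531572012
153 211 224 [ 0.5491 -0.0779  0.0783] 0.05775079479245304
154 211 222 [ 0.544  -0.0893  0.0663] 0.05415778630883228
155 211 222 [ 0.5403 -0.0952  0.0584] 0.05166199389990345
156 211 222 [ 0.5409 -0.0946  0.0565] 0.05080671628718292
157 211 222 [ 0.5406 -0.0952  0.0534] 0.04376206061732091
158 211 222 [ 0.5763 -0.0413  0.1015] 0.04101678540625686
159 199 245 [0.6238 0.0359 0.1703] 0.01694662382444445
160 212 222 [ 0.5404 -0.0943  0.046 ] 0.039684363051595506
161 212 222 [ 0.5402 -0.0947  0.0429] 0.03729393738189046
162 212 222 [ 0.5409 -0.094   0.0411] 0.03609194617949063
163 213 222 [ 0.5401 -0.0936  0.0383] 0.030910661678403062
164 213 221 [ 0.5395 -0.0965  0.0335] 0.02908390048655063
165 214 216 [ 0.5424 -0.1     0.03  ] 0.028619660996358376
166 220 220 [ 0.52   -0.115   0.0064] 0.006418274421513104
169 201 201 [ 0.568  -0.1152  0.0226] 0.02255723270745813
```

View pics/c3.png

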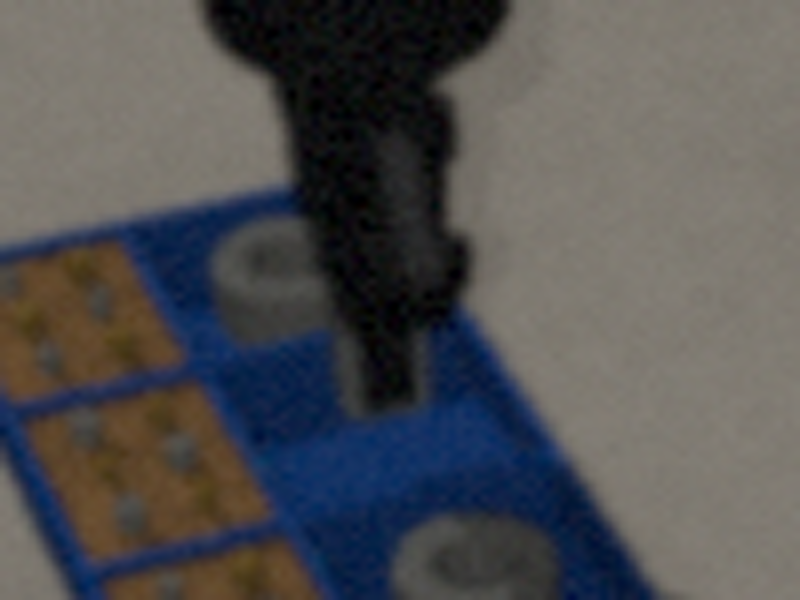

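The crop shows the tip bottom at crop px (385,415), hovering over the floor. Depth puts it at z≈29 mm, while the state says -3 mm. x and y agree, so the fingertips really are about 30 mm higher than reported. I'll continue down under guard.

```bash
python3 -m pendant '[[[0,0,0.2],[0,0,0]],[[0,0,0.4],[0,0,0]],[[0,0,0.6],[0,0,0]],[[0,0,0.8],[0,0,0]],[[0,0,0.9],[0,0,0]]]'; python3 -c "
from h import *
np.set_printoptions(precision=4,suppress=True,linewidth=150)
print(ctrl.grasp_offset, ctrl.observe()['q'])
S0=np.load('scene0.npy')
p=ctrl.capture('scene');W=world(p)
d=np.linalg.norm(W-S0,axis=2)>.008
for v in range(160,178):
    u=np.where(d[v,205:230])[0]+205
    if len(u): print(v,u.min(),u.max(),np.median(W[v,u],0))
p=ctrl.capture('wrist');K=p['mtx'];z=p['z_map']
print(K,'wrist cam pos',np.linalg.inv(p['camera_from_world'])[:3,3], z[236:262:4,250:270:4])
"
```

```text
time_s: 7.72
eef_pos: [0.5339, -0.1019, -0.012]
tool_rot: [0.192, 0.981, 0.0, -0.0]
force: [0.2, 0.1, 0.6]
opening: 0.0004
0.0187 [ 0.1545  0.5824 -0.0191  1.9612  0.0186  0.5984  1.3072]
160 212 222 [ 0.5419 -0.0921  0.0467]
161 212 222 [ 0.5446 -0.0908  0.0448]
162 210 222 [ 0.5412 -0.0932  0.0396]
163 212 222 [ 0.543  -0.0922  0.0395]
164 212 222 [ 0.5416 -0.0944  0.0352]
165 212 222 [ 0.5424 -0.0931  0.0325]
166 213 222 [ 0.5423 -0.0918  0.031 ]
167 213 222 [ 0.541  -0.0936  0.0277]
168 214 219 [ 0.5406 -0.0979  0.0221]
[[297.3186   0.     259.2274]
 [  0.     297.3186 193.0195]
 [  0.       0.       1.    ]] wrist cam pos [ 0.46   -0.0721  0.1621] [[0.1517 0.1508 0.1508 0.1517 0.1513]
 [0.1468 0.1476 0.1472 0.1473 0.1471]
 [0.1434 0.1434 0.1431 0.1425 0.1429]
 [0.1385 0.1386 0.1397 0.1402 0.1394]
 [0.1356 0.1361 0.1354 0.1348 0.1356]
 [0.1326 0.1315 0.1312 0.1328 0.1321]
 [0.1282 0.128  0.1281 0.1283 0.1269]]
```

```bash
python3 -m pendant '[[[0,0,0.2],[0,0,0]],[[0,0,0.4],[0,0,0]],[[0,0,0.6],[0,0,0]],[[0,0,0.8],[0,0,0]],[[0,0,0.9],[0,0,0]]]';python3 -m pendant '[[[0,0,0.08],[0,0,0]],[[0,0,0.16],[0,0,0]],[[0,0,0.24],[0,0,0]],[[0,0,0.3],[0,0,0]],[[0,0,0.3],[0,0,0]]]'
```

```text
time_s: 8.45
eef_pos: [0.5338, -0.1019, -0.021]
tool_rot: [0.192, 0.981, 0.0, -0.0]
force: [-0.0, -0.4, 0.1]
opening: -0.0004
time_s: 9.07
eef_pos: [0.5339, -0.102, -0.0239]
tool_rot: [0.192, 0.981, -0.0, -0.0]
force: [-0.3, -0.5, 0.2]
opening: -0.0002
```

```bash
python3 -m pendant '[[[0,0,0.08],[0,0,0]],[[0,0,0.16],[0,0,0]],[[0,0,0.24],[0,0,0]],[[0,0,0.3],[0,0,0]],[[0,0,0.3],[0,0,0]]]'; python3 -c "
from h import *
np.set_printoptions(precision=4,suppress=True,linewidth=150)
S0=np.load('scene0.npy')
p=ctrl.capture('scene');W=world(p)
d=np.linalg.norm(W-S0,axis=2)>.006
for v in range(164,182):
    u=np.where(d[v,205:230])[0]+205
    if len(u): print(v,u.min(),u.max(),np.median(W[v,u],0))
"
```

```text
time_s: 9.7
eef_pos: [0.5339, -0.1019, -0.0265]
tool_rot: [0.192, 0.981, 0.0, -0.0]
force: [-1.7, 0.3, 5.0]
opening: 0.0003
164 212 222 [ 0.5425 -0.0919  0.0365]
165 212 222 [ 0.5428 -0.092   0.0335]
166 212 222 [ 0.5446 -0.0914  0.0307]
167 212 223 [ 0.5416 -0.0932  0.0273]
168 211 223 [ 0.5409 -0.0927  0.0244]
169 210 223 [ 0.5422 -0.0938  0.0216]
170 213 225 [ 0.5388 -0.0936  0.0197]
171 213 223 [ 0.5403 -0.0927  0.0168]
172 213 221 [ 0.5432 -0.0932  0.0134]
173 213 222 [ 0.5438 -0.0959  0.0081]
176 209 209 [ 0.5563 -0.1045  0.0042]
```

Contact is 5 N and steady at reported z = -26.5 mm, where the true floor is 6 mm. True tip z is therefore reported z + 32.5 mm. I'll go up and over to the sleeve.

```bash
python3 -m pendant '[[[0,0,-1],[0,0,0]],[[0,0,-4],[0,0,0]],[[0,0,-8],[0,0,0]],[[0,0,-12],[0,0,0]],[[0,0,-15],[0,0,0]]]'; python3 -m pendant '[[[0,0,-1],[0,0,0]],[[2,4,-1],[0,0,0]],[[4,8,-1],[0,0,0]],[[6,12,-1],[0,0,0]],[[8,16,-1],[0,0,0]]]' 0; python3 -c "
from h import *
print(to_tool([.515,.183,.12]))"
```

```text
time_s: 10.38
eef_pos: [0.5347, -0.1021, 0.1256]
tool_rot: [0.192, 0.981, 0.0, 0.001]
force: [0.1, 0.2, 1.0]
opening: 0.0001
time_s: 11.0
eef_pos: [0.5193, 0.0777, 0.1323]
tool_rot: [0.192, 0.981, -0.0, -0.001]
force: [1.1, 0.3, 0.4]
opening: 0.0854
[4.36876339 9.59602687 1.22531802]
```

```bash
python3 -m pendant '[[[1.5,3,0],[0,0,0]],[[3,6.5,0],[0,0,0]],[[4.2,9.3,0],[0,0,0]],[[4.2,9.3,0.5],[0,0,0]],[[4.2,9.3,1],[0,0,0]]]'; python3 - <<'E'
from h import *
print(to_tool([.515,.183,.0145]))
p=ctrl.capture("wrist");cv2.imwrite("pics/w4.png",p["pixels"])
p=ctrl.capture("top")
print([(np.round(d["location"],4).tolist(),round(d["score"],2)) for d in ctrl.boxes_of("brass_center",p)[:2]])
E
```

```text
time_s: 11.62
eef_pos: [0.5158, 0.1774, 0.122]
tool_rot: [0.192, 0.981, -0.001, -0.001]
force: [-1.0, -0.8, 0.3]
opening: 0.0852
[ 0.27563589  0.50861476 10.75239353]
[]
```

View pics/w4.png

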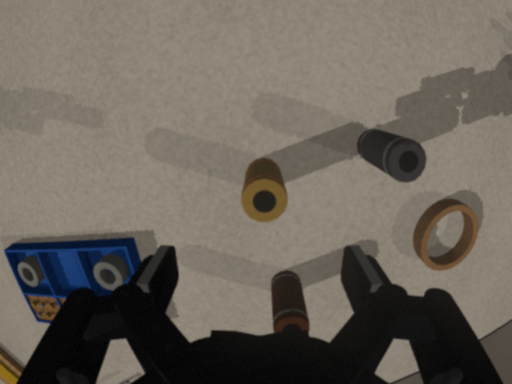

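Wrist view: brass top at (264,200) sits centred between the open fingers (175 and 343 → 259). Steel (392,155) and wood (290,300) are clear of them. Next I'll descend.

```bash
python3 -m pendant '[[[0.1,0.2,1.5],[0,0,0]],[[0.1,0.2,3.5],[0,0,0]],[[0.1,0.2,5],[0,0,0]],[[0.1,0.2,5.5],[0,0,0]],[[0.1,0.2,5.5],[0,0,0]]]'; python3 - <<'E'
from h import *
print(to_tool([.515,.183,.0145]))
p=ctrl.capture("wrist");cv2.imwrite("pics/w5.png",p["pixels"])
E
```

```text
time_s: 12.4
eef_pos: [0.5161, 0.1805, 0.0678]
tool_rot: [0.192, 0.981, -0.0, -0.0]
force: [-0.5, 0.5, 0.0]
opening: 0.0854
[0.18975399 0.19241946 5.33148087]
```

View pics/w5.png

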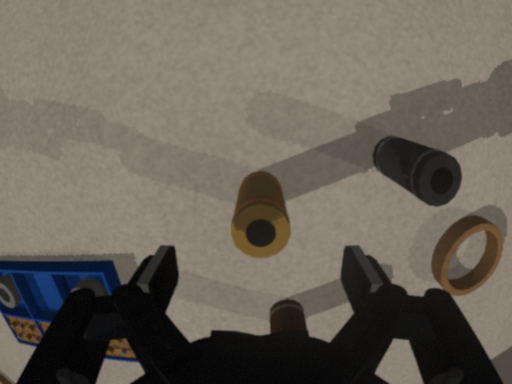

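Brass top is at (261,233), still centred between the fingers. Now the final descent, then close.

```bash
python3 -m pendant '[[[0.2,0.2,1],[0,0,0]],[[0.2,0.2,2.2],[0,0,0]],[[0.2,0.2,3.6],[0,0,0]],[[0.2,0.2,4.8],[0,0,0]],[[0.2,0.2,5.3],[0,0,0]]]';python3 -m pendant '[[[0,0,0],[0,0,0]],[[0,0,0],[0,0,0]],[[0,0,0],[0,0,0]],[[0,0,0],[0,0,0]],[[0,0,0],[0,0,0]]]' 1; python3 - <<'E'
from h import *
p=ctrl.capture("wrist");q=ctrl.capture("scene")["pixels"][180:290,270:390]
cv2.imwrite("pics/w6.png",np.hstack([p["pixels"][:,80:440],cv2.resize(q,(419,384))]))
E
```

```text
time_s: 13.08
eef_pos: [0.5144, 0.1829, 0.0138]
tool_rot: [0.192, 0.981, -0.0, -0.001]
force: [0.1, 0.3, 1.9]
opening: 0.0855
time_s: 13.7
eef_pos: [0.5156, 0.1833, 0.0158]
tool_rot: [0.192, 0.981, 0.0, 0.0]
force: [-0.4, -0.2, 5.7]
opening: 0.0345
```

View pics/w6.png

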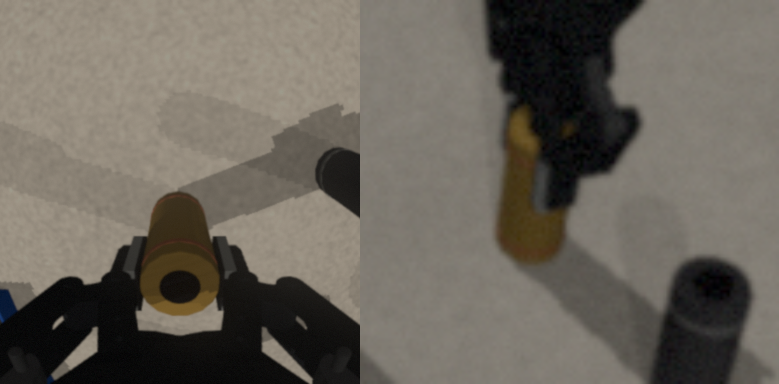

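The sleeve is gripped near its top (opening 34.5 mm): pads at (135,258) and (225,258) on both sides in the wrist view, and the scene crop agrees. Next I'll lift it and carry it to the cell.

```bash
python3 -m pendant '[[[0,0,-1],[0,0,0]],[[0,0,-3],[0,0,0]],[[0,0,-5.5],[0,0,0]],[[0,0,-7.5],[0,0,0]],[[0,0,-8],[0,0,0]]]'; python3 - <<'E'
from h import *
np.set_printoptions(precision=4,suppress=True)
p=ctrl.capture("scene");W=world(p);s=ctrl.observe();e=s["eef_pos"];print(s["force"],s["opening"])
hsv=cv2.cvtColor(p["pixels"],cv2.COLOR_BGR2HSV)
m=(np.hypot(W[...,0]-e[0],W[...,1]-e[1])<.05)&(W[...,2]>.04)&(W[...,2]<e[2]+.02)&(hsv[...,1]>110)&(hsv[...,0]<35)
P=W[m];print(len(P),P[:,2].min(),np.percentile(P[:,2],2))
from scipy.optimize import least_squares
f=lambda a:np.hypot(P[:,0]-a[0]-a[2]*(P[:,2]-.1),P[:,1]-a[1]-a[3]*(P[:,2]-.1))-.018
r=least_squares(f,[e[0],e[1],0,0],loss="soft_l1",f_scale=.002);print("axis@.1",r.x,"tcp",e)
print(to_tool([.534,-.1065,e[2]]))
E
```

```text
time_s: 14.42
eef_pos: [0.5157, 0.1835, 0.0964]
tool_rot: [0.192, 0.981, 0.001, 0.001]
force: [0.2, -0.3, -3.9]
opening: 0.0345
[-0.2586 -0.1046 -2.8571] 0.03437865619723306
261 0.08221217560061833 0.08326935413656708
axis@.1 [ 0.5149  0.1816 -0.0132  0.027 ] tcp [0.5155 0.1834 0.0962]
[-12.6446 -26.1514  -0.0127]
```

Held, upright, underside at about 82 mm, sleeve axis within 2 mm of the TCP.

```bash
python3 -m pendant '[[[-1,-2,0],[0,0,0]],[[-3,-6,0],[0,0,0]],[[-5,-10,0],[0,0,0]],[[-7,-14.5,0],[0,0,0]],[[-9,-19,0],[0,0,0]]]'; python3 -m pendant '[[[-1.6,-3,0],[0,0,0]],[[-3,-6,0],[0,0,0]],[[-3.6,-7,0],[0,0,0]],[[-3.6,-7.1,0],[0,0,0]],[[-3.6,-7.1,0],[0,0,0]]]';  python3 - <<'E'
from h import *
from scipy.optimize import least_squares
np.set_printoptions(precision=4,suppress=True)
p=ctrl.capture("scene");W=world(p);s=ctrl.observe();e=s["eef_pos"]
hsv=cv2.cvtColor(p["pixels"],cv2.COLOR_BGR2HSV)
m=(np.hypot(W[...,0]-e[0],W[...,1]-e[1])<.05)&(W[...,2]>.04)&(W[...,2]<e[2]+.02)&(hsv[...,1]>110)&(hsv[...,0]<35)
P=W[m]
f=lambda a:np.hypot(P[:,0]-a[0]-a[2]*(P[:,2]-.1),P[:,1]-a[1]-a[3]*(P[:,2]-.1))-.018
r=least_squares(f,[e[0],e[1],0,0],loss="soft_l1",f_scale=.002);print("axis@.1",r.x,"tcp",e,P[:,2].min())
print(to_tool([.534,-.1065,.022]))
E
```

```text
time_s: 15.1
eef_pos: [0.5258, -0.0281, 0.094]
tool_rot: [0.192, 0.981, -0.0, -0.001]
force: [0.6, 1.0, -3.4]
opening: 0.0347
time_s: 15.72
eef_pos: [0.5331, -0.104, 0.0947]
tool_rot: [0.191, 0.982, 0.0, -0.001]
force: [0.0, -0.3, -2.1]
opening: 0.0344
axis@.1 [ 0.5326 -0.1059  0.0184  0.0254] tcp [ 0.5333 -0.104   0.0949] 0.08059380787625736
[-0.1714 -0.2135  7.2896]
```

Sleeve axis is at (0.533, -0.106), right over the cell centre at (0.534, -0.1065). I'll lower it, slowly at the end.

```bash
python3 -m pendant '[[[0,0,1],[0,0,0]],[[0,0,2.5],[0,0,0]],[[0,0,4.2],[0,0,0]],[[0,0,5.6],[0,0,0]],[[0,0,6],[0,0,0]]]'; python3 -m pendant '[[[0,0,0.2],[0,0,0]],[[0,0,0.4],[0,0,0]],[[0,0,0.6],[0,0,0]],[[0,0,0.8],[0,0,0]],[[0,0,1],[0,0,0]]]'; python3 -m pendant '[[[0,0,0.1],[0,0,0]],[[0,0,0.2],[0,0,0]],[[0,0,0.3],[0,0,0]],[[0,0,0.3],[0,0,0]],[[0,0,0.3],[0,0,0]]]'
```

```text
time_s: 16.4
eef_pos: [0.5321, -0.1059, 0.0334]
tool_rot: [0.192, 0.981, -0.0, -0.001]
force: [-0.3, 0.1, -3.3]
opening: 0.0345
time_s: 17.02
eef_pos: [0.5335, -0.106, 0.0252]
tool_rot: [0.192, 0.981, 0.0, 0.0]
force: [0.3, -0.2, -2.7]
opening: 0.0343
time_s: 17.65
eef_pos: [0.5334, -0.106, 0.0222]
tool_rot: [0.192, 0.981, 0.0, 0.0]
force: [-0.1, -0.5, -3.0]
opening: 0.0343
```

```bash
python3 -m pendant '[[[0,0,0.06],[0,0,0]],[[0,0,0.12],[0,0,0]],[[0,0,0.18],[0,0,0]],[[0,0,0.2],[0,0,0]],[[0,0,0.2],[0,0,0]]]'
```

```text
time_s: 18.27
eef_pos: [0.5339, -0.1063, 0.0218]
tool_rot: [0.192, 0.981, -0.0, 0.0]
force: [-3.3, -0.1, 11.1]
opening: 0.0344
```

It has landed: +11 N at the expected height. Releasing and rising.

```bash
python3 -m pendant '[[[0,0,0],[0,0,0]],[[0,0,0],[0,0,0]],[[0,0,0],[0,0,0]],[[0,0,0],[0,0,0]],[[0,0,0],[0,0,0]]]' 0; python3 -m pendant '[[[0,0,-1],[0,0,0]],[[0,0,-3],[0,0,0]],[[0,0,-6],[0,0,0]],[[0,0,-10],[0,0,0]],[[0,0,-14],[0,0,0]]]'; python3 -m pendant '[[[2,4,0],[0,0,0]],[[4,8,0],[0,0,0]],[[6,12,0],[0,0,0]],[[7,14,0],[0,0,0]],[[7,14,0],[0,0,0]]]'; python3 - <<'E'
from h import *
from scipy.optimize import least_squares
np.set_printoptions(precision=4,suppress=True)
p=ctrl.capture("scene");W=world(p)
hsv=cv2.cvtColor(p["pixels"],cv2.COLOR_BGR2HSV)
m=(np.hypot(W[...,0]-.534,W[...,1]+.1065)<.035)&(W[...,2]>.035)&(hsv[...,1]>100)&(hsv[...,0]<35)&(W[...,2]<.1)
P=W[m];t=P[P[:,2]>.086];print(len(t),"top z",np.median(t[:,2]),cv2.minAreaRect((t[:,:2]*1000).astype(np.float32)))
P=P[P[:,2]<.085]
f=lambda a:np.hypot(P[:,0]-a[0]-a[2]*(P[:,2]-.05),P[:,1]-a[1]-a[3]*(P[:,2]-.05))-.018
print("axis@.05",least_squares(f,[.534,-.106,0,0],loss="soft_l1",f_scale=.002).x)
q=ctrl.capture("top")["pixels"][150:260,240:390]
cv2.imwrite("pics/f7.png",np.hstack([cv2.resize(p["pixels"][110:230,140:270],(400,369)),cv2.resize(q,(400,369))]))
E
```

```text
time_s: 18.9
eef_pos: [0.5333, -0.106, 0.0201]
tool_rot: [0.192, 0.981, 0.0, -0.0]
force: [1.0, -0.6, 0.8]
opening: 0.0854
time_s: 19.52
eef_pos: [0.5333, -0.106, 0.162]
tool_rot: [0.192, 0.981, 0.0, 0.0]
force: [0.4, 0.6, 0.0]
opening: 0.0859
time_s: 20.15
eef_pos: [0.5213, 0.0523, 0.1609]
tool_rot: [0.19, 0.982, 0.0, 0.0]
force: [1.0, -1.2, -0.3]
opening: 0.0849
141 top z 0.09001601487585909 ((535.084228515625, -105.23308563232422), (30.686277389526367, 33.187129974365234), 68.6566390991211)
axis@.05 [ 0.5329 -0.1082  0.0132  0.0006]
```

View pics/f7.png

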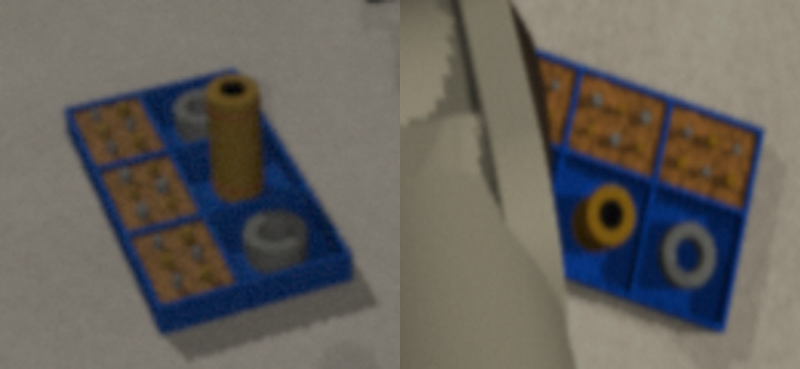

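The scene crop shows the sleeve standing upright in the middle cell (235,140). Both rings lie in their cells at (200,115) and (275,240), and the arm is clear. Its top is at z = 90 mm (6 + 84), tilt is under 1°, and it is within 2 mm of the cell centre.

```bash
python3 -c "
from h import *
print(ctrl.job_done())"
```

```text
the job is handed in; nothing more can be done
None
```

The brass sleeve now stands released in the middle front cell of the tray, and I handed the job in at about 20 s of the 48 s. No verdict was reported.

- **Touch:** I pressed the shut, bare fingertips on the bottom of the empty middle cell, and the contact force read 5 N.
- **Placing:** I gripped the sleeve near its top, lowered it until it landed with +11 N, then released it and backed off.
- **Final check:** In the scene camera's depth image the sleeve's top is at 90 mm, which is the 6 mm floor plus the 84 mm height. Its axis is within about 2 mm of the cell centre and its tilt is under 1°. Both rings looked unmoved in the scene picture; I did not measure them. The arm hid the left one in the last top view.

**Disagreements:**
- **Fingertip height:** The reported tool height was about 32 mm too low compared with depth and with the touch. I worked from the touch instead.
- **Network misses:** The networks missed some things. Their position for the empty cell was about 6 mm off in the first pictures and up to 21 mm off in a later, partly blocked top view. I used positions worked out from depth instead.

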